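# Pack the painted ornaments into their gift trays

## Robot

A 6-joint arm with a two-finger parallel gripper is mounted at the origin on the work surface. World frame = base frame: x ahead of the robot, y to its left, z up, the work surface at z = 0. Lengths are in m, angles in rad, forces in N, time in s.
With the tool pointing down it reaches from about 0.3 to 0.775 m from the base axis. Payload 14.6 kg.
Tool frame: the origin (TCP) lies at the centre of the arm's flange, where the gripper is bolted on; the fingertips stand 199 mm ahead of it and the grasp point (between the pads) lies 180 mm ahead of it; z points along the fingers, y is the line along which they close (so a half turn about z gives the same grasp; the last joint's range is limited). The gripper opens to 94 mm and grips with 3 to 60 N. Pads are 16 mm wide; open, the fingers measure 119 mm over their backs; the gripper's body (75 mm by 177 mm) begins 78 mm behind the grasp point.
Start: joints at [1.267, 0.3, 1.521, -0, 1.321, -0.067], TCP at [0.129, 0.535, 0.405] pointing down, gripper open.
Joint ranges: [-3.03, 3.03], [-0.79, 2.21], [0.23, 2.52], [-1.04, 4.18], [0, 3.07], [-2.55, 2.55]. Speed limits (rad/s): [2.22, 2.22, 2.57, 3.14, 3.14, 3.14].

## Interface

Orientations are given as [roll, pitch, yaw] about the fixed x, y, z axes, in that order (R = Rz(yaw) Ry(pitch) Rx(roll)).
In Python, from station import ctrl gives the robot as it stands. The module is installed in compiled form; this text tells all that it offers.
- The arm moves only by the tool servo_tool, never from a script. Its argument "motion" is a list of rows, each a list of 5 numbers: the closure, from 0 (fully open) to 1 (shut), then the shift along the world's x, y, z in cm, then the turn about the world's z in degrees. A call has 1 to 20 rows; each row is the pose to reach, as a shift and turn from the pose commanded when the call began; what a row does not reach only later rows make up. A row lasts 1/8 s, in which the tool goes at most 62.5 mm and 10.7 degrees, less where a joint would pass 70% of its speed; a pose out of reach is approached as far as the arm can. A call with a gripper value outside its range is refused whole. The fingers move at their own pace and stop on an object; "squeeze" is the grip in N (left out, the last holds). Time passes only in rows, so rows that repeat a pose let the fingers close. It gives the time, the measured TCP pose, the force, the opening and the grip force at its end, in the units of the state.
- ctrl.get_obs(): the state, without advancing time (a new reading comes with each control period).
- ctrl.camera(name): name is "scene" or "top" or "wrist"; returns a dict with "image" (480x640x3 uint8, red, green, blue), "fx", "fy", "cx", "cy" (pixels), "camera_from_world" (4x4, takes a point from world to camera coordinates); the wrist camera has in their place "hand_eye" (4x4, takes a point from camera to tool coordinates, whose origin is the TCP and whose axes are the flange's). Camera axes: x right, y up, looking along -z (the intrinsics and any distortion apply to the point x, -y, -z); pixel columns grow to the right and rows downward; lengths in m; the calibration is good to about 2 mm. A picture is of the moment at which its call begins: read the wrist's pose just before it. There is no depth.
- ctrl.hand_in(): hands the job in; it is judged then, once.
The state is a dict: "time_s": time; "qpos": joint angles; "joint_vel": joint speeds; "tau": joint torques, N m; "ee_pos": TCP position; "eef_rot": TCP orientation; "force": force on the tool from outside, world axes, zero at the start; "moment": the same for the moment, N m; "grip_width": finger opening in m; "grip_force": force on a finger pad.
Only numpy, scipy, OpenCV 4.12 (cv2) and the standard library are available. Lean on these libraries where they do the work, as an engineer would, in place of code of your own. Each camera call takes 0.05 s, during which the arm holds its last target. There are 200 camera calls.

## Task

The four painted ornaments are dry: pack each one, painted face up, into the gift tray that is cut out in its shape, turned so that it lies flat on the floor of the recess. Lay them in gently, do not drop them, as the paint chips; and do not disturb the paint pot or the water cup.

Things in the scene. Friction and masses are not known exactly. Their poses are not given: they have to be found in the camera images.
- tree: Green fir-tree ornament (two tiers, trunk), 82 mm along its x, 72 wide. +x points to the tree's top. Plywood silhouette 6 mm thick; on its middle a white upright round medallion, 34 mm diameter, 10 mm high, to grip by (16 mm thick in all). Origin: centre of the underside, below the medallion; z up through the painted face. Loose, 28 g, painted face up on the desk.
- star: Golden five-pointed star ornament, 82 mm across. A point lies along +x; it repeats every 72 degrees. Plywood silhouette 6 mm thick; on its middle a white upright round medallion, 34 mm diameter, 10 mm high, to grip by (16 mm thick in all). Origin: centre of the underside, below the medallion; z up through the painted face. Loose, 28 g, painted face up on the desk.
- snowflake: Blue snowflake ornament, six blunt arms, 79 mm across. An arm lies along +x; it repeats every 60 degrees. Plywood silhouette 6 mm thick; on its middle a white upright round medallion, 34 mm diameter, 10 mm high, to grip by (16 mm thick in all). Origin: centre of the underside, below the medallion; z up through the painted face. Loose, 28 g, painted face up on the desk.
- heart: Red heart ornament, 69 mm along its x, 76 wide. +x points to the notch between the lobes, -x to the tip. Plywood silhouette 6 mm thick; on its middle a white upright round medallion, 34 mm diameter, 10 mm high, to grip by (16 mm thick in all). Origin: centre of the underside, below the medallion; z up through the painted face. Loose, 28 g, painted face up on the desk.
- tree_tray: Gift tray of the fir-tree: plywood board 112 x 112 x 9 mm with a recess 5 mm deep in the fir-tree's outline, 7 mm larger all round, lined dark green. Origin: centre of the underside, under the middle of the cut-out; the ornament's origin belongs 4 mm above it (recess floor), axes alike. +x: top of the cut-out tree. Loose, 110 g.
- star_tray: Gift tray of the star: plywood board 112 x 112 x 9 mm with a recess 5 mm deep in the star's outline, 7 mm larger all round, lined dark gold. Origin: centre of the underside, under the middle of the cut-out; the ornament's origin belongs 4 mm above it (recess floor), axes alike. +x: a point of the cut-out star. Loose, 110 g.
- snowflake_tray: Gift tray of the snowflake: plywood board 112 x 112 x 9 mm with a recess 5 mm deep in the snowflake's outline, 7 mm larger all round, lined dark blue. Origin: centre of the underside, under the middle of the cut-out; the ornament's origin belongs 4 mm above it (recess floor), axes alike. +x: an arm of the cut-out snowflake. Loose, 110 g.
- heart_tray: Gift tray of the heart: plywood board 112 x 112 x 9 mm with a recess 5 mm deep in the heart's outline, 7 mm larger all round, lined dark red. Origin: centre of the underside, under the middle of the cut-out; the ornament's origin belongs 4 mm above it (recess floor), axes alike. +x: notch of the cut-out heart. Loose, 110 g.
- paint_pot: Bystander: closed orange paint pot with a white cap, 43 mm in diameter, 48 mm high. Origin: centre of its underside. Loose.
- water_cup: Bystander: red water cup with a red lid, 74 mm in diameter, 80 mm high. Origin: centre of its underside. Loose.
Not all that is in view belongs to the job. What is shaped like the heart_tray but pink is not meant. What is shaped like the heart but pink is not meant.

How it is judged:
At the end, for the whole second after the job is handed in: Each ornament lies painted face up in the tray of its own shape: its centre within 10 mm of the tray's centre, its underside down on the floor of the recess (less than 2.2 mm above it, so not propped on the rim), level within 0.08 rad, the tray flat on the desk, all released and at rest (horizontal distance between tree and tree_tray below 0.01 m and z of tree in the frame of tree_tray between 0.002 and 0.0062 m and angle between each of tree, star, snowflake, heart's own z axis and vertical below 0.08 rad and height (world z) of each of tree_tray, star_tray, snowflake_tray, heart_tray below 0.004 m and linear speed of each of tree, tree_tray, star, star_tray, snowflake, snowflake_tray, heart, heart_tray below 0.02 m/s and horizontal distance between star and star_tray below 0.01 m and z of star in the frame of star_tray between 0.002 and 0.0062 m and horizontal distance between snowflake and snowflake_tray below 0.01 m and z of snowflake in the frame of snowflake_tray between 0.002 and 0.0062 m and horizontal distance between heart and heart_tray below 0.01 m and z of heart in the frame of heart_tray between 0.002 and 0.0062 m); the robot touches nothing.
It fails at once if the paint pot is pushed more than 20 mm or tipped (distance of paint_pot from where it was at the start of the episode above 0.02 m or angle between paint_pot's own z axis and vertical above 0.3 rad).
It fails at once if the water cup is pushed more than 20 mm or tipped (distance of water_cup from where it was at the start of the episode above 0.02 m or angle between water_cup's own z axis and vertical above 0.3 rad).
It fails at once if an ornament is dropped: it falls free of the fingers faster than 0.8 m/s, that is from more than 3 cm ((linear speed of tree above 0.8 m/s and contact force between tree and the fingers below 0.05 N) or (linear speed of star above 0.8 m/s and contact force between star and the fingers below 0.05 N) or (linear speed of snowflake above 0.8 m/s and contact force between snowflake and the fingers below 0.05 N) or (linear speed of heart above 0.8 m/s and contact force between heart and the fingers below 0.05 N)).
It also fails if it takes over 90 s, if anything falls off the work surface, if the arm or the gripper's body presses on something with over 40 N, if the wrist force passes 120 N, or if a joint passes its speed limit or range.

## Working session

There is one attempt and no reset: what is moved stays moved. The work goes in short steps, Python scripts to look and compute and a tool call to move; the robot and the scene stay as the last step left them, time stands still between calls to the robot, and variables do not carry over. Pictures are saved under pics/ and viewed, at most 14 in all, crops included, and the job is handed in when it is done.

Besides the shell and the picture viewer there is one more tool, called after "Request:" in YAML: its name, and indented under it one key for each argument. servo_tool: Moves the arm, as the interface text tells. Its arguments: {"type":"object","properties":{"motion":{"type":"array","items":{"type":"array","items":{"type":"number"}}},"squeeze":{"type":"number"}},"required":["motion"]}

```bash
mkdir -p pics; python3 - <<'E'
from station import ctrl
import cv2,pickle
d={}
for n in("top","scene","wrist"):
    o=ctrl.get_obs();c=ctrl.camera(n);d[n]=(o,c)
    cv2.imwrite(f"pics/{n}0.png",c["image"][:,:,::-1])
    print(n,{k:v for k,v in c.items() if k!="image"})
print(o)
pickle.dump(d,open("d0.pkl","wb"))
E
```

```text
top {'fx': 607.97044043071, 'fy': 607.97044043071, 'cx': 324.4029901596094, 'cy': 236.49067109289024, 'camera_from_world': array([[ 1.82510258e-02, -9.99833393e-01, -2.93815565e-04,
         9.74106481e-03],
       [ 9.81389078e-01,  1.78581558e-02,  1.91197710e-01,
        -5.22257951e-01],
       [-1.91160608e-01, -3.77790173e-03,  9.81551501e-01,
        -1.14822435e+00],
       [ 0.00000000e+00,  0.00000000e+00,  0.00000000e+00,
         1.00000000e+00]])}
scene {'fx': 447.4255746892134, 'fy': 447.4255746892134, 'cx': 322.09307413612396, 'cy': 235.98787040774343, 'camera_from_world': array([[-0.52705255,  0.84969133, -0.01549998,  0.24936743],
       [-0.70859462, -0.42931693,  0.55998271,  0.38325509],
       [ 0.46915805,  0.30612352,  0.82835929, -1.36146981],
       [ 0.        ,  0.        ,  0.        ,  1.        ]])}
wrist {'fx': 420.945677769523, 'fy': 420.945677769523, 'cx': 322.5934113951597, 'cy': 245.98703419203028, 'hand_eye': array([[-5.57098409e-04,  9.72900434e-01,  2.31223777e-01,
         6.71778280e-02],
       [ 9.99999845e-01,  5.46270757e-04,  1.10850476e-0
[... 169 characters left out ...]
00,
         1.00000000e+00]])}
{'time_s': 0.1, 'qpos': array([ 1.26737514e+00,  3.00376895e-01,  1.52148543e+00,  5.35746749e-05,
        1.32073935e+00, -6.65993984e-02]), 'joint_vel': array([ 0.00029218,  0.00260563, -0.00291458, -0.00115218,  0.00163712,
        0.00067114]), 'tau': array([ 1.30506156e-03, -5.32640183e+01, -3.53291953e+01,  7.09858630e-02,
        2.34616647e-02, -6.17613114e-05]), 'ee_pos': array([0.12902743, 0.53461907, 0.40417838]), 'eef_rot': array([-3.14058932e+00, -1.18930392e-04,  2.90475753e+00]), 'force': array([ 0.02685802,  0.38556586, -0.17145602]), 'moment': array([-0.00311956,  0.02080742,  0.02043278]), 'grip_force': 0.0, 'grip_width': 0.09369088844484527}
```

View pics/top0.png

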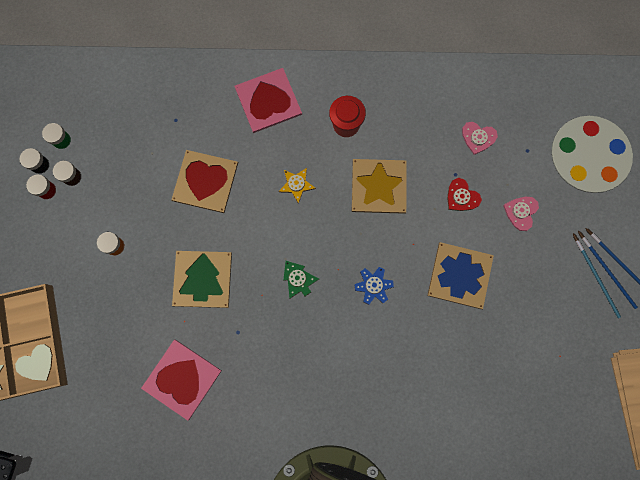

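View pics/scene0.png

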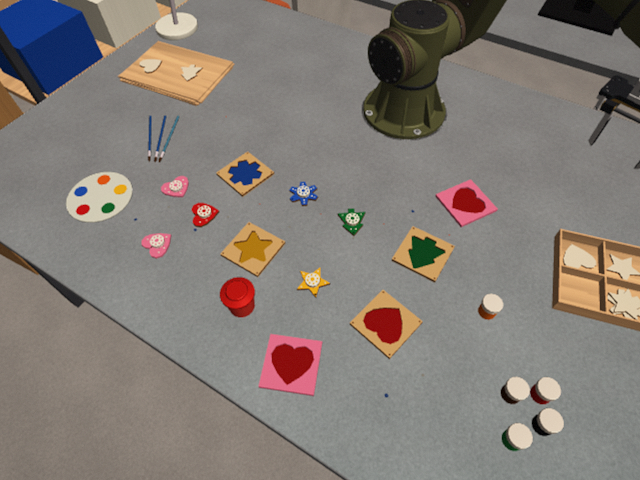

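The top view shows:
- **Ornaments:** star (297,184), tree (299,279), snowflake (375,285) and red heart (463,195).
- **Trays:** star (380,185), tree (202,279), snowflake (461,275) and wooden heart tray (205,181).
- **Bystanders:** cup (347,115), pot (110,243).

Heart-shaped candidates are red (463,195) and pink (480,137) and (522,212). The red one is meant. Heart-tray candidates are wood (205,181) and pink (269,100) and (181,380). The wooden board is meant.

```bash
cat > h.py <<'E'
import numpy as np,cv2
def ray(c,px):
    T=c["camera_from_world"];R,t=T[:3,:3],T[:3,3]
    d=R.T@np.array([(px[0]-c["cx"])/c["fx"],-(px[1]-c["cy"])/c["fy"],-1]);return -R.T@t,d
def onplane(c,px,z):
    o,d=ray(c,px);return (o+d*(z-o[2])/d[2])
def tri(c1,p1,c2,p2):
    o1,d1=ray(c1,p1);o2,d2=ray(c2,p2)
    s=np.linalg.lstsq(np.c_[d1,-d2],o2-o1,rcond=None)[0]
    a,b=o1+s[0]*d1,o2+s[1]*d2;return (a+b)/2,np.linalg.norm(a-b)
def proj(c,P):
    T=c["camera_from_world"];p=T[:3,:3]@P+T[:3,3]
    return np.array([c["cx"]+c["fx"]*p[0]/-p[2],c["cy"]+c["fy"]*p[1]/p[2]])
def rect(c,ctr,z,half=.08,mm=.25):
    """metric bird's-eye patch, col=+x, row=+y, mm/px"""
    n=int(2*half*1000/mm);s=half
    q=np.array([proj(c,np.array([ctr[0]+a,ctr[1]+b,z])) for a,b in((-s,-s),(s,-s),(s,s),(-s,s))],np.float32)
    H=cv2.getPerspectiveTransform(q,np.float32([[0,0],[n,0],[n,n],[0,n]]))
    return cv2.warpPerspective(c["image"],H,(n,n),flags=cv2.INTER_CUBIC)
E
python3 - <<'E'
import pickle,numpy as np,cv2
from h import *
d=pickle.load(open("d0.pkl","rb"));t,s=d["top"][1],d["scene"][1]
A={"star":[(297,184),(312,281)],"tree":[(299,279),(351,219)],"snowflake":[(375,285),(304,191)],"heart":[(463,195),(204,212)]}
B={"star":[(380,185),(253,248)],"tree":[(202,279),(424,252)],"snowflake":[(461,275),(245,173)],"heart":[(205,181),(386,323)]}
def blob(m,near):
    n,l,st,ce=cv2.connectedComponentsWithStats(m.astype(np.uint8),connectivity=8)
    k=min((i for i in range(1,n) if st[i,4]>30),key=lambda i:np.hypot(*(ce[i]-near)))
    return l==k,ce[k],st[k,4]
def white(c,p):
    m=np.zeros((480,640),bool);h=cv2.cvtColor(c["image"],cv2.COLOR_RGB2HSV)
    m=(h[...,1]<60)&(h[...,2]>150)
    m=cv2.morphologyEx(m.astype(np.uint8),cv2.MORPH_CLOSE,np.ones((3,3)))
    f=cv2.convexHull(np.argwhere(blob(m,p)[0])[:,::-1].astype(np.int32))
    M=cv2.moments(f);return np.array([M["m10"],M["m01"]])/M["m00"]
def mask(im,ornament):
    h=cv2.cvtColor(im,cv2.COLOR_RGB2HSV);n=len(im)
    return h
rows=[]
cell=[]
res={}
for k in A:
    a,b=white(t,A[k][0]),white(s,A[k][1]);P,e=tri(t,a,s,b)
    o=onplane(t,a,.015)
    tp=onplane(t,B[k][0],.004)
    io,it=rect(t,o,.006),rect(t,tp,.006)
    rows.append(np.hstack([io,it]));res[k]=(o,tp,io,it)
    print(k,"tri",P.round(4),"gap",e.round(4),"plane",o.round(4),"tray~",tp.round(3))
pickle.dump(res,open("res.pkl","wb"))
for p,q in((A,"pot"),):
    pass
print("cup",onplane(t,(347,108),.08),"pot",onplane(t,(108,243),.048))
v=np.vstack([np.hstack(rows[:2]),np.hstack(rows[2:])]);v=cv2.resize(v,(1200//2*1,300),interpolation=cv2.INTER_AREA) if 0 else cv2.resize(v,(800,400),interpolation=cv2.INTER_AREA)
cv2.imwrite("pics/rect.png",v[:,:,::-1])
E
```

```text
star tri [0.6427 0.0805 0.014 ] gap 0.0007 plane [0.6422 0.0808 0.015 ] tray~ [ 0.642 -0.094  0.004]
tree tri [0.4438 0.0719 0.0123] gap 0.0015 plane [0.4431 0.0724 0.015 ] tray~ [0.439 0.265 0.004]
snowflake tri [ 0.4322 -0.0807  0.0141] gap 0.0022 plane [ 0.4326 -0.0816  0.015 ] tray~ [ 0.457 -0.258  0.004]
heart tri [ 0.6203 -0.2622  0.0123] gap 0.0007 plane [ 0.6194 -0.2613  0.015 ] tray~ [0.644 0.271 0.004]
cup [ 0.77939395 -0.02135445  0.08      ] pot [0.5016243  0.44561994 0.048     ]
```

View pics/rect.png

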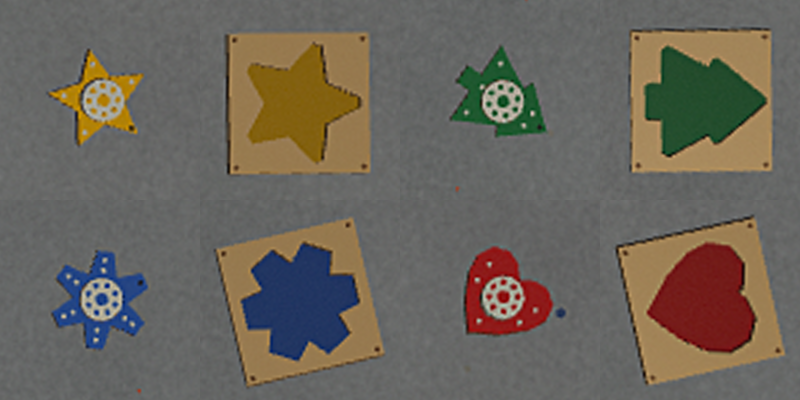

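The rectified patches (right = +x, down = +y) match the descriptions: the red heart goes with the wooden heart tray, and the medallions triangulate to about 13–14 mm. Next I'll register the shapes to get the turns and the tray centres.

```bash
cat > reg.py <<'E'
import pickle,numpy as np,cv2
from h import *
t=pickle.load(open("d0.pkl","rb"))["top"][1];res=pickle.load(open("res.pkl","rb"))
per={"star":72,"snowflake":60,"tree":360,"heart":360};N=640;mm=.25
def big(m,near=(320,320)):
    n,l,st,ce=cv2.connectedComponentsWithStats(m.astype(np.uint8))
    k=1+np.argmax(st[1:,4]);return (l==k).astype(np.uint8)
def fill(m):
    c=cv2.findContours(m,cv2.RETR_EXTERNAL,cv2.CHAIN_APPROX_NONE)[0];return cv2.drawContours(np.zeros_like(m),c,-1,1,-1)
def reg(k,o,tp,img=t):
    io,it=rect(img,o,.006),rect(img,tp,.009)
    h=cv2.cvtColor(io,cv2.COLOR_RGB2HSV);m=((h[...,1]>110)&(h[...,2]>50)).astype(np.uint8)
    cv2.circle(m,(320,320),68,1,-1);m=fill(big(cv2.morphologyEx(m,cv2.MORPH_OPEN,np.ones((9,9)))))
    ht=cv2.cvtColor(it,cv2.COLOR_RGB2HSV);bd=fill(big((ht[...,1]>75)))
    r=cv2.minAreaRect(np.argwhere(bd)[:,::-1].astype(np.float32))
    lab=cv2.cvtColor(it,cv2.COLOR_RGB2LAB).astype(np.float32)
    ref=np.median(lab[300:340,300:340].reshape(-1,3),0)
    li=fill(big((np.linalg.norm(lab-ref,axis=2)<35)&(bd>0)))
    li=cv2.erode(li,cv2.getStructuringElement(cv2.MORPH_ELLIPSE,(57,57)))
    dt=lambda a:cv2.distanceTransform(a,2,5)-cv2.distanceTransform(1-a,2,5)
    L=dt(li);best=None
    D=np.clip(dt(m),-60,60)
    c=np.array(r[0])
    sc=[]
    for a in np.arange(-per[k]/2,per[k]/2,1.):
        # rotate by +a in (x,y): about patch centre, then place at c
        M=np.array([[np.cos(np.radians(a)),-np.sin(np.radians(a)),0],[np.sin(np.radians(a)),np.cos(np.radians(a)),0]])
        M[:,2]=c-M[:,:2]@[320,320]
        w=cv2.warpAffine(D,M,(N,N),borderValue=-60)
        cc=slice(80,560);q=[0,0]
        score,(dx,dy)=0,(0,0)
        tm=cv2.matchTemplate(np.clip(L,-60,60).astype(np.float32),w[120:520,120:520].astype(np.float32),cv2.TM_SQDIFF)
        v,_,loc,_=cv2.minMaxLoc(tm);sc.append((v/160000,a,(loc[0]-120)*mm,(loc[1]-120)*mm))
    sc.sort();tray=np.array(tp[:2])+(c-320)*mm/1000
    print(k,"board mm",np.round(np.array(r[1])*mm,1),"tray",tray.round(4),"best",[tuple(np.round(x,2)) for x in sc[:3]],"median-score",round(sc[len(sc)//2][0],1))
    dxy=(tray-o[:2])*100;print("   carry cm",dxy.round(2),"turn",sc[0][1])
if __name__=="__main__":
    for k,(o,tp,_,_) in res.items(): reg(k,o,tp)
E
python3 reg.py
```

```text
star board mm [112.8 114.2] tray [ 0.6402 -0.0914] best [(np.float64(2482.75), np.float64(-36.0), np.float64(30.0), np.float64(-30.0)), (np.float64(2485.69), np.float64(-35.0), np.float64(30.0), np.float64(-30.0)), (np.float64(2488.68), np.float64(-34.0), np.float64(30.0), np.float64(-30.0))] median-score 2549.6
   carry cm [ -0.21 -17.22] turn -36.0
tree board mm [113.4 113.1] tray [0.4394 0.2651] best [(np.float64(340.88), np.float64(-157.0), np.float64(-7.0), np.float64(-6.75)), (np.float64(341.03), np.float64(-158.0), np.float64(-7.25), np.float64(-6.5)), (np.float64(341.05), np.float64(87.0), np.float64(-7.0), np.float64(7.25))] median-score 436.1
   carry cm [-0.37 19.27] turn -157.0
snowflake board mm [114.1 113.6] tray [ 0.4563 -0.256 ] best [(np.float64(13.54), np.float64(11.0), np.float64(0.0), np.float64(-0.25)), (np.float64(13.87), np.float64(10.0), np.float64(0.0), np.float64(-0.25)), (np.float64(16.61), np.float64(12.0), np.float64(0.0), np.float64(-0.25))] median-score 283.9
   carry cm [  2.37 -17.44] turn 11.0
heart board mm [114.3 114.1] tray [0.6438 0.2709] best [(np.float64(18.27), np.float64(32.0), np.float64(0.5), np.float64(0.25)), (np.float64(18.6), np.float64(33.0), np.float64(0.25), np.float64(0.25)), (np.float64(18.78), np.float64(31.0), np.float64(0.5), np.float64(0.5))] median-score 350.9
   carry cm [ 2.45 53.22] turn 32.0
```

Snowflake and heart register cleanly. Star and tree segment badly, so I'll fix their thresholds.

```bash
python3 - <<'E'
s=open("reg.py").read()
s=s.replace("m=((h[...,1]>110)&(h[...,2]>50)).astype(np.uint8)","lo=cv2.cvtColor(io,cv2.COLOR_RGB2LAB).astype(float)-128;m=(np.hypot(lo[...,1],lo[...,2])>14).astype(np.uint8)")
s=s.replace("    li=fill(big((np.","    wood=np.median(lab[(cv2.erode(bd,np.ones((9,9)))-cv2.erode(bd,np.ones((25,25))))>0],0)\n    li=fill(big((np.").replace("<35)","<np.linalg.norm(lab-wood,axis=2))")
s=s.replace("    dt=lambda","    print(k,'areas mm2',m.sum()*mm*mm,li.sum()*mm*mm);VIS.append(np.dstack([m*255,li*255,m*0]))\n    dt=lambda").replace("per=","VIS=[];per=")
s+='\n    cv2.imwrite("pics/masks.png",cv2.resize(np.hstack(VIS),(800,200)))\n'
open("reg.py","w").write(s)
E
python3 reg.py
```

```text
star areas mm2 2540.3125 2459.5
star board mm [112.8 114.2] tray [ 0.6402 -0.0914] best [(np.float64(29.02), np.float64(29.0), np.float64(1.5), np.float64(0.5)), (np.float64(30.45), np.float64(30.0), np.float64(1.5), np.float64(0.75)), (np.float64(30.8), np.float64(28.0), np.float64(1.5), np.float64(0.5))] median-score 385.0
   carry cm [ -0.21 -17.22] turn 29.0
tree areas mm2 3073.1875 3086.125
tree board mm [113.4 113.1] tray [0.4394 0.2651] best [(np.float64(7.26), np.float64(-35.0), np.float64(-1.25), np.float64(1.0)), (np.float64(7.71), np.float64(-36.0), np.float64(-1.25), np.float64(0.75)), (np.float64(9.22), np.float64(-34.0), np.float64(-1.25), np.float64(1.0))] median-score 412.9
   carry cm [-0.37 19.27] turn -35.0
snowflake areas mm2 3419.5 3405.3125
snowflake board mm [114.1 113.6] tray [ 0.4563 -0.256 ] best [(np.float64(12.97), np.float64(10.0), np.float64(0.0), np.float64(-0.5)), (np.float64(13.06), np.float64(11.0), np.float64(0.0), np.float64(-0.5)), (np.float64(16.37), np.float64(9.0), np.float64(0.0), np.float64(-0.5))] median-score 291.7
   carry cm [  2.37 -17.44] turn 10.0
heart areas mm2 3597.625 3449.125
heart board mm [114.3 114.1] tray [0.6438 0.2709] best [(np.float64(6.09), np.float64(33.0), np.float64(1.0), np.float64(0.5)), (np.float64(6.39), np.float64(32.0), np.float64(1.0), np.float64(0.75)), (np.float64(6.71), np.float64(34.0), np.float64(1.0), np.float64(0.5))] median-score 355.0
   carry cm [ 2.45 53.22] turn 33.0
```

View pics/masks.png

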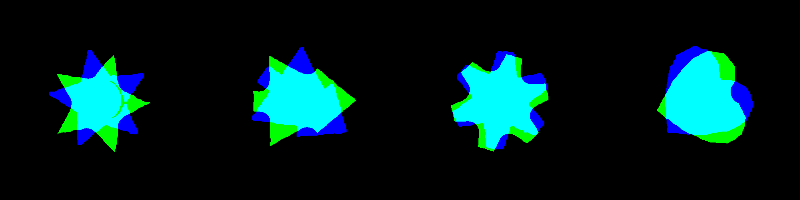

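Turns check out by eye: the tree's trunk is opposite its top at about +35°, so it turns −35°. Moving to the star now, staying high.

Request:
servo_tool:
  motion:
    - [0.35,5,-4.5,-2,0]
    - [0.35,10,-9,-4,0]
    - [0.35,15,-13.5,-4,0]
    - [0.35,20,-18,-4,0]
    - [0.35,25,-22,-4,0]
    - [0.35,30,-26.5,-6,0]
    - [0.35,35,-31,-8,0]
    - [0.35,40,-35.5,-8,0]
    - [0.35,45,-40,-10,0]
    - [0.35,49,-43.5,-11,0]
    - [0.35,51.3,-45.4,-12,0]
    - [0.35,51.3,-45.4,-13,0]
    - [0.35,51.3,-45.4,-13,0]
    - [0.35,51.3,-45.4,-13,0]
  squeeze: 12

```text
time_s: 1.9
ee_pos: [0.6414, 0.0819, 0.2753]
eef_rot: [3.141, 0.0, 2.906]
force: [0.8, 0.4, 1.6]
grip_width: 0.0613
grip_force: 0.0
```

```bash
cat > wr.py <<'E'
import sys,numpy as np,cv2
from scipy.spatial.transform import Rotation as Ro
from station import ctrl
from h import *
def wcam():
    o=ctrl.get_obs();c=ctrl.camera("wrist")
    E=np.eye(4);E[:3,:3]=Ro.from_euler("xyz",o["eef_rot"]).as_matrix();E[:3,3]=o["ee_pos"]
    c["camera_from_world"]=np.linalg.inv(E@c["hand_eye"]);return o,c
def medal(c,z=.016,near=None):
    h=cv2.cvtColor(c["image"],cv2.COLOR_RGB2HSV)
    m=((h[...,1]<60)&(h[...,2]>130)).astype(np.uint8)
    m=cv2.morphologyEx(m,cv2.MORPH_CLOSE,np.ones((7,7)))
    out=[]
    for k in cv2.findContours(m,cv2.RETR_EXTERNAL,cv2.CHAIN_APPROX_NONE)[0]:
        if cv2.contourArea(k)<300: continue
        (x,y),(a,b),_=cv2.fitEllipse(cv2.convexHull(k)) if len(k)>5 else ((0,0),(0,0),0)
        out.append((onplane(c,(x,y),z).round(4),round(a),round(b),(round(x),round(y))))
    return out
if __name__=="__main__":
    o,c=wcam();cv2.imwrite("pics/"+sys.argv[1]+".png",c["image"][:,:,::-1])
    print(o["ee_pos"].round(4),medal(c))
E
python3 wr.py w1
```

```text
[0.6414 0.0819 0.2753] [(array([0.6413, 0.0802, 0.016 ]), 55, 58, (320, 264))]
```

View pics/w1.png

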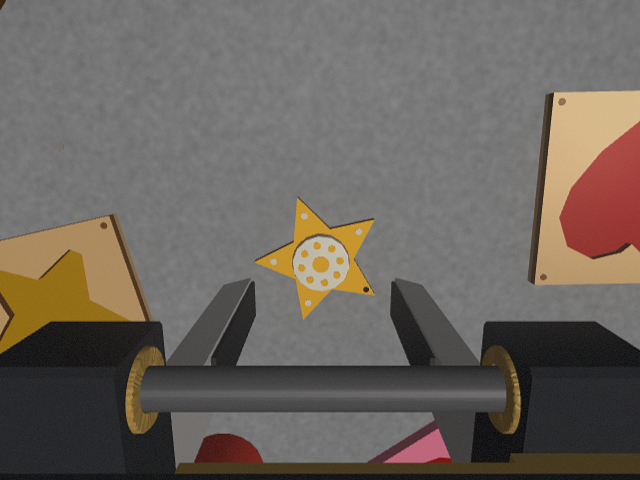

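The wrist view shows the star centred between the open fingers at (320,264), and it agrees with the top camera within 1–2 mm. I'll grasp it.

Request:
servo_tool:
  motion:
    - [0.35,0,-0.1,-3,0]
    - [0.35,0,-0.1,-5.5,0]
    - [0.35,0,-0.1,-6.8,0]
    - [0.35,0,-0.1,-6.8,0]
    - [1,0,-0.1,-6.8,0]
    - [1,0,-0.1,-6.8,0]
    - [1,0,-0.1,-6.8,0]
    - [1,0,-0.1,-6.8,0]
    - [1,0,-0.1,-6.8,0]
    - [1,0,-0.1,-6.8,0]

```text
time_s: 3.2
ee_pos: [0.6421, 0.0796, 0.2071]
eef_rot: [3.141, 0.001, 2.905]
force: [-2.3, -0.5, 5.4]
grip_width: 0.0337
grip_force: 12.0
```

Request:
servo_tool:
  motion:
    - [1,0,0,2,0]
    - [1,0,0,4.5,0]
    - [1,0,-3,4.5,5]
    - [1,0,-6,4.5,11]
    - [1,0,-9.5,4.5,18]
    - [1,-0.1,-13,4.5,24]
    - [1,-0.1,-16,4.5,29]
    - [1,-0.1,-17.2,4.5,29]
    - [1,-0.1,-17.2,4.5,29]
    - [1,-0.1,-17.2,4.5,29]
    - [1,-0.1,-17.2,4.5,29]

```text
time_s: 4.58
ee_pos: [0.6411, -0.0914, 0.2517]
eef_rot: [3.141, -0.0, -2.872]
force: [-0.1, -0.4, -0.5]
grip_width: 0.0334
grip_force: 12.0
```

```bash
python3 wr.py w2
```

```text
[ 0.6411 -0.0914  0.2517] [(array([ 0.6564, -0.0869,  0.016 ]), 72, 77, (323, 303)), (array([ 0.6186, -0.2623,  0.016 ]), 64, 98, (4, 146)), (array([ 0.5681, -0.1655,  0.016 ]), 24, 60, (215, 97))]
```

View pics/w2.png

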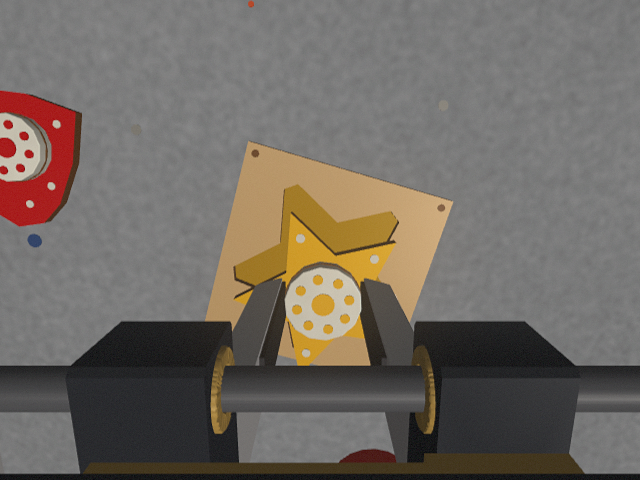

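Angles match the recess. I'll lower, release and go on to the tree.

Request:
servo_tool:
  motion:
    - [1,0,0,-2,0]
    - [1,0,0,-3.3,0]
    - [1,0,0,-3.8,0]
    - [1,0,0,-4.05,0]
    - [1,0,0,-4.05,0]
    - [1,0,0,-4.05,0]
    - [0.35,0,0,-4.05,0]
    - [0.35,0,0,-4.05,0]
    - [0.35,0,0,-4.05,0]
    - [0.35,0,0,-2,0]
    - [0.35,0,0,1,0]
    - [0.35,0,0,3,0]

```text
time_s: 6.12
ee_pos: [0.6412, -0.0924, 0.2845]
eef_rot: [-3.14, 0.002, -2.872]
force: [-0.4, -0.4, 0.2]
grip_width: 0.0611
grip_force: 0.0
```

Request:
servo_tool:
  motion:
    - [0.35,-4,3,0,-8]
    - [0.35,-8,6,0,-16]
    - [0.35,-12,9,0,-24]
    - [0.35,-16,12.5,0,-29]
    - [0.35,-19.8,16.3,-1,-29]
    - [0.35,-19.8,16.3,-2,-29]
    - [0.35,-19.8,16.3,-2,-29]
    - [0.35,-19.8,16.3,-2,-29]

```text
time_s: 7.12
ee_pos: [0.4438, 0.07, 0.2621]
eef_rot: [3.141, 0.001, 2.904]
force: [-0.3, 0.2, -0.8]
grip_width: 0.0611
grip_force: 0.0
```

```bash
python3 wr.py w3
```

```text
[0.4438 0.07   0.2621] [(array([ 0.4262, -0.0852,  0.016 ]), 52, 100, (51, 302)), (array([0.4419, 0.072 , 0.016 ]), 60, 67, (326, 265))]
```

Request:
servo_tool:
  motion:
    - [0.35,-0.1,0.2,-3,0]
    - [0.35,-0.1,0.2,-5,0]
    - [0.35,-0.1,0.2,-5.5,0]
    - [0.35,-0.1,0.2,-5.5,0]
    - [1,-0.1,0.2,-5.5,0]
    - [1,-0.1,0.2,-5.5,0]
    - [1,-0.1,0.2,-5.5,0]
    - [1,-0.1,0.2,-5.5,0]
    - [1,-0.1,0.2,-5.5,0]
    - [1,-0.1,0.2,-5.5,0]

```text
time_s: 8.43
ee_pos: [0.4421, 0.0727, 0.2069]
eef_rot: [3.141, 0.0, 2.905]
force: [-1.0, -1.1, 5.9]
grip_width: 0.0332
grip_force: 12.0
```

Request:
servo_tool:
  motion:
    - [1,0,0,2,0]
    - [1,0,0,4.5,0]
    - [1,0,3,4.5,-6]
    - [1,0,6,4.5,-12]
    - [1,-0.1,9.5,4.5,-19]
    - [1,-0.2,13,4.5,-26]
    - [1,-0.3,16,4.5,-32]
    - [1,-0.3,18.5,4.5,-35]
    - [1,-0.3,19.3,4.5,-35]
    - [1,-0.3,19.3,4.5,-35]
    - [1,-0.3,19.3,4.5,-35]

```text
time_s: 9.8
ee_pos: [0.4391, 0.2649, 0.2516]
eef_rot: [-3.141, 0.0, 2.294]
force: [-0.1, 0.4, 0.1]
grip_width: 0.0336
grip_force: 12.0
```

```bash
python3 wr.py w4
```

```text
[0.4391 0.2649 0.2516] [(array([0.5048, 0.1876, 0.016 ]), 87, 150, (320, 439)), (array([0.3448, 0.1478, 0.016 ]), 29, 48, (54, 319)), (array([0.4488, 0.251 , 0.016 ]), 75, 86, (320, 304)), (array([0.5799, 0.3733, 0.016 ]), 74, 355, (652, 296)), (array([0.5247, 0.34  , 0.016 ]), 32, 83, (537, 275)), (array([0.3554, 0.2018, 0.016 ]), 30, 38, (127, 260)), (array([0.5265, 0.3702, 0.016 ]), 43, 48, (582, 236)), (array([0.4852, 0.3297, 0.016 ]), 61, 76, (471, 242)), (array([0.3496, 0.2189, 0.016 ]), 22, 49, (136, 229)), (array([0.3229, 0.179 , 0.016 ]), 76, 132, (51, 252)), (array([0.4974, 0.3572, 0.016 ]), 51, 83, (526, 218)), (array([0.3525, 0.239 , 0.016 ]), 26, 77, (164, 204)), (array([0.3494, 0.2647, 0.016 ]), 39, 52, (189, 162)), (array([0.4965, 0.4156, 0.016 ]), 29, 63, (613, 129)), (array([0.3677, 0.343 , 0.016 ]), 24, 49, (320, 62)), (array([0.3776, 0.3768, 0.016 ]), 24, 40, (384, 19)), (array([0.3491, 0.2996, 0.016 ]), 151, 278, (232, 107))]
```

View pics/w4.png

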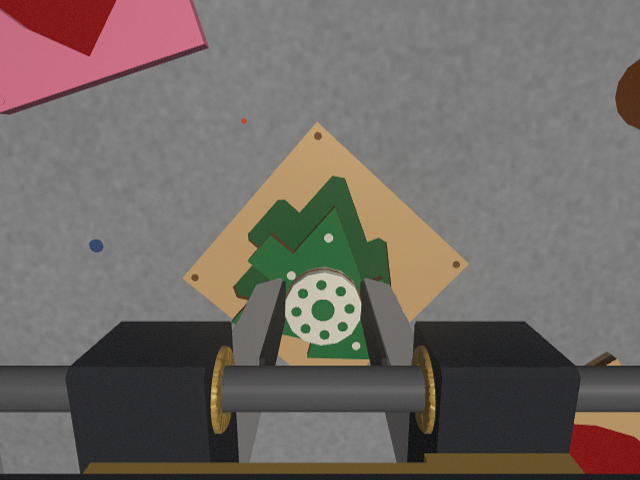

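The tree is held parallel to the recess, trunk to trunk. Lowering it, then on to the snowflake.

Request:
servo_tool:
  motion:
    - [1,0,0,-2,0]
    - [1,0,0,-3.3,0]
    - [1,0,0,-3.8,0]
    - [1,0,0,-4.05,0]
    - [1,0,0,-4.05,0]
    - [1,0,0,-4.05,0]
    - [0.35,0,0,-4.05,0]
    - [0.35,0,0,-4.05,0]
    - [0.35,0,0,-4.05,0]
    - [0.35,0,0,-2,0]
    - [0.35,0,0,1,0]
    - [0.35,0,0,3,0]

```text
time_s: 11.35
ee_pos: [0.4391, 0.2657, 0.2829]
eef_rot: [3.141, 0.0, 2.294]
force: [0.5, 0.3, -0.2]
grip_width: 0.0611
grip_force: 0.0
```

Request:
servo_tool:
  motion:
    - [0.35,0,-5,0,7]
    - [0.35,0,-10,0,14]
    - [0.35,0,-15,0,21]
    - [0.35,0,-20,0,28]
    - [0.35,0,-25,0,35]
    - [0.35,-0.3,-30,-1,35]
    - [0.35,-0.7,-34.7,-2,35]
    - [0.35,-0.7,-34.7,-2,35]
    - [0.35,-0.7,-34.7,-2,35]
    - [0.35,-0.7,-34.7,-2,35]

```text
time_s: 12.6
ee_pos: [0.4322, -0.0805, 0.2619]
eef_rot: [3.142, 0.001, 2.906]
force: [1.0, 0.4, -1.0]
grip_width: 0.0613
grip_force: 0.0
```

```bash
python3 wr.py w5
```

```text
[ 0.4322 -0.0805  0.2619] [(array([ 0.4337, -0.0824,  0.016 ]), 60, 78, (320, 273))]
```

Request:
servo_tool:
  motion:
    - [0.35,0,-0.1,-3,0]
    - [0.35,0,-0.1,-5,0]
    - [0.35,0,-0.1,-5.5,0]
    - [0.35,0,-0.1,-5.5,0]
    - [1,0,-0.1,-5.5,0]
    - [1,0,-0.1,-5.5,0]
    - [1,0,-0.1,-5.5,0]
    - [1,0,-0.1,-5.5,0]
    - [1,0,-0.1,-5.5,0]
    - [1,0,-0.1,-5.5,0]

```text
time_s: 13.9
ee_pos: [0.4321, -0.0824, 0.2069]
eef_rot: [-3.142, 0.0, 2.905]
force: [-1.0, 0.3, 5.7]
grip_width: 0.0335
grip_force: 12.0
```

Request:
servo_tool:
  motion:
    - [1,0,0,2,0]
    - [1,0,0,4.5,0]
    - [1,0.4,-3,4.5,2]
    - [1,0.8,-6,4.5,4]
    - [1,1.2,-9.5,4.5,6]
    - [1,1.8,-13,4.5,8]
    - [1,2.2,-16,4.5,10]
    - [1,2.4,-17.4,4.5,10]
    - [1,2.4,-17.4,4.5,10]
    - [1,2.4,-17.4,4.5,10]

```text
time_s: 15.15
ee_pos: [0.456, -0.2555, 0.2515]
eef_rot: [3.141, -0.0, 3.079]
force: [0.2, -0.1, -0.3]
grip_width: 0.0336
grip_force: 12.0
```

```bash
python3 wr.py w6|cut -c1-90
```

```text
Traceback (most recent call last):
  File "wr.py", line 21, in <module>
    print(o["ee_pos"].round(4),medal(c))
                               ~~~~~^^^
  File "wr.py", line 16, in medal
    (x,y),(a,b),_=cv2.fitEllipse(cv2.convexHull(k)) if len(k)>5 else ((0,0),(0,0),0)
                  ~~~~~~~~~~~~~~^^^^^^^^^^^^^^^^^^^
cv2.error: OpenCV(4.12.0) /io/opencv/modules/imgproc/src/shapedescr.cpp:361: error: (-201:Incorrect size of input array) There should be at least 5 points to fit the ellipse in function 'fitEllipseNoDirect'
```

View pics/w6.png

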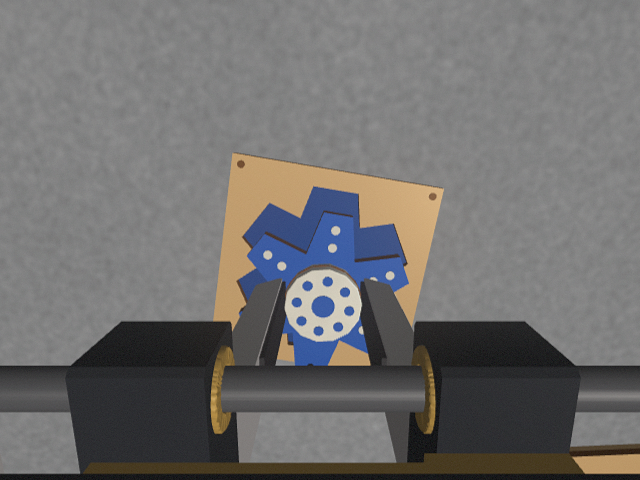

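Request:
servo_tool:
  motion:
    - [1,0,0,-2,0]
    - [1,0,0,-3.3,0]
    - [1,0,0,-3.8,0]
    - [1,0,0,-4.05,0]
    - [1,0,0,-4.05,0]
    - [1,0,0,-4.05,0]
    - [0.35,0,0,-4.05,0]
    - [0.35,0,0,-4.05,0]
    - [0.35,0,0,-4.05,0]
    - [0.35,0,0,-2,0]
    - [0.35,0,0,1,0]
    - [0.35,0,0,3,0]

```text
time_s: 16.7
ee_pos: [0.4561, -0.2564, 0.2829]
eef_rot: [-3.141, 0.001, 3.079]
force: [-0.2, 0.1, -0.4]
grip_width: 0.0613
grip_force: 0.0
```

Request:
servo_tool:
  motion:
    - [0.35,4,0,0,-5]
    - [0.35,8,0,0,-10]
    - [0.35,12,-0.3,0,-10]
    - [0.35,16.4,-0.6,-1,-10]
    - [0.35,16.4,-0.6,-2,-10]
    - [0.35,16.4,-0.6,-2,-10]
    - [0.35,16.4,-0.6,-2,-10]

```text
time_s: 17.58
ee_pos: [0.6194, -0.2626, 0.2623]
eef_rot: [-3.141, 0.0, 2.904]
force: [0.2, 0.1, 0.1]
grip_width: 0.0612
grip_force: 0.0
```

```bash
sed -i 's/if len(k)>5/if len(cv2.convexHull(k))>5/' wr.py; python3 wr.py w7
```

```text
[ 0.6194 -0.2626  0.2623] [(array([ 0.7427, -0.3009,  0.016 ]), 35, 58, (310, 466)), (array([ 0.5926, -0.3809,  0.016 ]), 65, 73, (107, 272)), (array([ 0.6185, -0.2613,  0.016 ]), 57, 59, (325, 267)), (array([ 0.6418, -0.0894,  0.016 ]), 57, 69, (639, 236))]
```

View pics/w7.png

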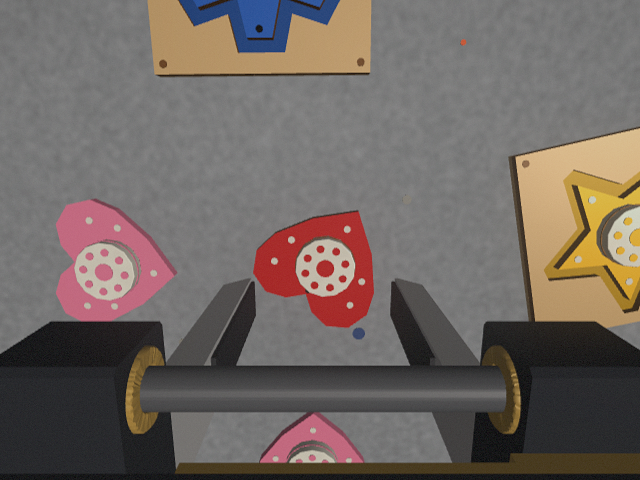

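The red heart is at (325,267) between the fingers. The pink ones at (105,270) and (312,455) are left alone. Grasping.

Request:
servo_tool:
  motion:
    - [0.35,0,0.1,-3,0]
    - [0.35,0,0.1,-5,0]
    - [0.35,0,0.1,-5.5,0]
    - [0.35,0,0.1,-5.5,0]
    - [1,0,0.1,-5.5,0]
    - [1,0,0.1,-5.5,0]
    - [1,0,0.1,-5.5,0]
    - [1,0,0.1,-5.5,0]
    - [1,0,0.1,-5.5,0]
    - [1,0,0.1,-5.5,0]

```text
time_s: 18.88
ee_pos: [0.6201, -0.2614, 0.2069]
eef_rot: [-3.142, 0.0, 2.905]
force: [-0.5, 0.8, 3.8]
grip_width: 0.0335
grip_force: 12.0
```

Request:
servo_tool:
  motion:
    - [1,0,0,3,0]
    - [1,0,0,7,0]
    - [1,0,4,8,0]
    - [1,0,8,8,4]
    - [1,0.2,13,8,8]
    - [1,0.5,18,8,12]
    - [1,0.8,23,8,16]
    - [1,1,28,8,20]
    - [1,1.3,33,8,24]
    - [1,1.6,38,8,28]
    - [1,2,43,8,31]
    - [1,2.3,48,8,33]
    - [1,2.5,52,7,33]
    - [1,2.5,53.2,5.5,33]
    - [1,2.5,53.2,4.5,33]
    - [1,2.5,53.2,4.5,33]
    - [1,2.5,53.2,4.5,33]

```text
time_s: 21.0
ee_pos: [0.6454, 0.2695, 0.2523]
eef_rot: [-3.141, 0.001, -2.804]
force: [-0.5, -0.4, -1.1]
grip_width: 0.0338
grip_force: 12.0
```

```bash
python3 wr.py w8|cut -c1-90
```

```text
[0.6454 0.2695 0.2523] [(array([0.7645, 0.3118, 0.016 ]), 143, 235, (323, 474)), (array([0
```

View pics/w8.png

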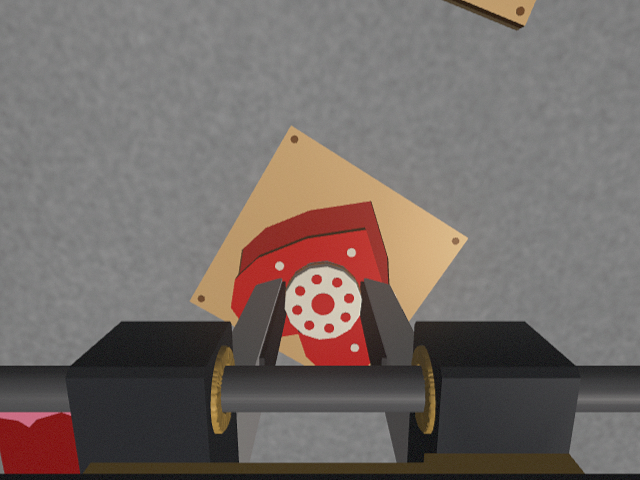

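The heart is aligned with the wooden tray's recess. Lowering, releasing and retreating.

Request:
servo_tool:
  motion:
    - [1,0,0.1,-2,0]
    - [1,0,0.1,-3.3,0]
    - [1,0,0.1,-3.8,0]
    - [1,0,0.1,-4.05,0]
    - [1,0,0.1,-4.05,0]
    - [1,0,0.1,-4.05,0]
    - [0.35,0,0.1,-4.05,0]
    - [0.35,0,0.1,-4.05,0]
    - [0.35,0,0.1,-4.05,0]
    - [0.35,0,0,-2,0]
    - [0.35,0,0,2,0]
    - [0.35,0,0,6,0]
    - [0.35,-4,0,10,0]
    - [0.35,-8,0,15,0]
    - [0.35,-13,3,15,0]
    - [0.35,-18,6,15,0]
    - [0.35,-23,9,15,0]
    - [0.35,-28,12,15,0]
    - [0.35,-33,15,15,0]
    - [0.35,-38,18,15,0]

```text
time_s: 23.55
ee_pos: [0.2631, 0.451, 0.4034]
eef_rot: [3.14, 0.002, -2.803]
force: [0.5, 1.0, 0.8]
grip_width: 0.0612
grip_force: 0.0
```

```bash
python3 - <<'E'
from station import ctrl
import cv2,numpy as np
from h import *
c=ctrl.camera("top");print(ctrl.get_obs()["ee_pos"])
T={"star":(.6402,-.0914),"tree":(.4394,.2651),"snowflake":(.4563,-.256),"heart":(.6438,.2709)}
v=[]
for k,p in T.items():
    im=rect(c,p,.009);h=cv2.cvtColor(rect(c,p,.02),cv2.COLOR_RGB2HSV);v.append(im)
    m=((h[...,1]<70)&(h[...,2]>150)).astype(np.uint8);m[:200]=0;m[440:]=0;m[:,:200]=0;m[:,440:]=0
    m=cv2.morphologyEx(m,cv2.MORPH_OPEN,np.ones((9,9)))
    if m.any(): 
        r=cv2.boundingRect(m);print(k,"medallion off mm",(r[0]+r[2]/2-320)/4,(r[1]+r[3]/2-320)/4,r[2]/4,r[3]/4)
cv2.imwrite("pics/final.png",cv2.resize(np.vstack([np.hstack(v[:2]),np.hstack(v[2:])]),(600,600))[:,:,::-1])
cv2.imwrite("pics/topf.png",c["image"][:,:,::-1])
E
```

```text
[0.25864874 0.45344034 0.40342656]
star medallion off mm 1.0 0.75 54.5 35.0
tree medallion off mm -1.5 -2.875 36.0 50.25
snowflake medallion off mm 0.25 0.25 32.0 31.5
heart medallion off mm 1.25 -1.5 33.5 47.5
```

View pics/final.png

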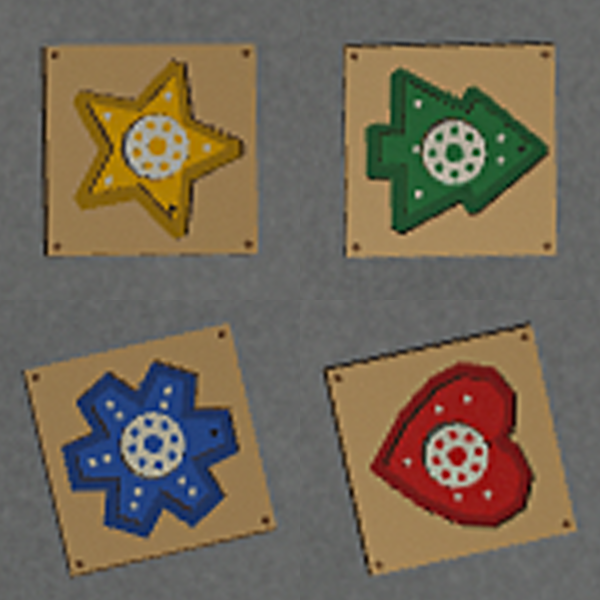

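All four look seated. One enlarged check of the star and heart tips before handing in.

```bash
python3 -c "
import cv2,numpy as np
a=cv2.imread('pics/topf.png');f=lambda x,y:cv2.resize(a[y-30:y+30,x-32:x+32],(400,375),interpolation=cv2.INTER_CUBIC)
cv2.imwrite('pics/z.png',np.hstack([f(380,185),f(205,181)]))"
```

```text
(no output)
```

View pics/z.png

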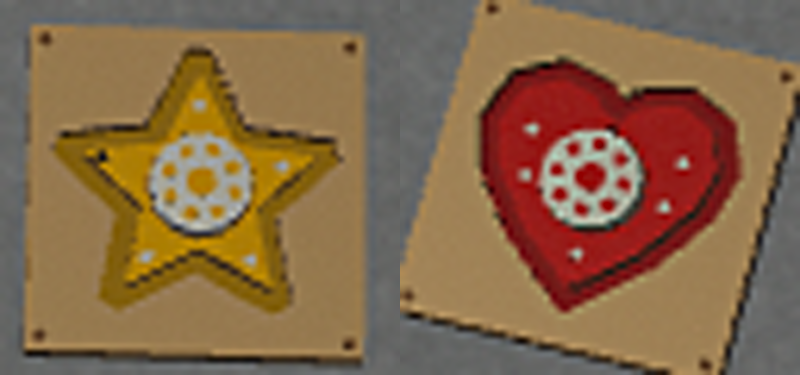

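The enlarged crop shows the star and heart inside their recesses with lining visible around them. Handing in.

```bash
python3 -c "
from station import ctrl
print(ctrl.hand_in())"
```

```text
the job is handed in; nothing more can be done
None
```

All four ornaments are lying in their matching trays in the final camera views, with the pot and cup left untouched; the job was handed in at about 24 s, and the hand-in call returned no verdict.

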